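# Unload the deadweight tester and put its masses away

## Robot

A 6-joint arm with a two-finger parallel gripper is mounted at the origin on a cart in front of the work surface, level with it; the furniture and walls round the work are solid. World frame = base frame: x ahead of the robot, y to its left, z up, the work surface at z = 0. Lengths are in m, angles in rad, forces in N, time in s.
With the tool pointing down it reaches from about 0.35 to 0.875 m from the base axis. Payload 4.2 kg.
Tool frame: the origin (TCP) lies on the centre line of the jaws, within the pads' length; the fingertips stand ctrl.tips_ahead ahead of it and the grasp point (between the pads) lies 8 mm behind it (ctrl.tips_ahead is the distance from the TCP to the fingertips, in m); z points along the fingers, y is the line along which they close (so a half turn about z gives the same grasp; the last joint's range is limited). The gripper opens to 87 mm and grips with 3 to 60 N. Pads are 19 mm wide; open, the fingers measure 117 mm over their backs; the gripper's body (75 mm by 190 mm) begins 51 mm behind the grasp point.
Start: joints at [-0.998, 0.385, 0.008, 0, -1.194, -0.259], TCP at [0.193, -0.594, 0.234] pointing down, gripper open.
Joint ranges: [-3.14, 3.14], [-1.21, 2.06], [-1.07, 1.41], [-3.16, 2.05], [-2.99, -0.16], [-3.1, 3.1]. Speed limits (rad/s): [2.79, 2.79, 3.14, 3.14, 3.14, 3.14].

## Interface

Orientations are given as a rotation vector (axis times angle).
In Python, from plant import ctrl gives the robot as it stands. Calls block until the motion is done:
- ctrl.movep(position, orientation): joint-space move of the TCP to a pose.
- ctrl.move_straight(position, orientation=None, feed=0.15, max_force=None): straight line of the TCP; orientation=None keeps the orientation; feed is the mean speed in m/s. With max_force (N) it stops when the force on the tool has changed by that much, and returns True; else False.
- ctrl.movej(angles): joint-space move.
- ctrl.gripper_open() and ctrl.grasp(effort=None): open the fingers fully, or close them until they stop; effort is the grip in N (None keeps the last).
- ctrl.sleep(seconds).
- ctrl.inverse_kinematics(position, orientation): joint angles nearest the present ones, or None.
- ctrl.get_obs(): the state.
- ctrl.capture(name): name is "side" or "top" or "wrist"; returns the picture (420x560x3 uint8, blue, green, red); there is no depth.
- ctrl.camera_info(name): a dict with "vfov" (degrees; the focal length in pixels is half the picture's height over the tangent of half this angle, whatever the lens; pixels are square), "cx", "cy" (the principal point, pixels), "view" (4x4, takes a point from world to camera coordinates). Camera axes: x right, y up, looking along -z (the intrinsics and any distortion apply to the point x, -y, -z); pixel columns grow to the right and rows downward; lengths in m; the calibration is good to about 2 mm. A picture is of the moment at which its call begins: read the wrist's pose just before it. camera_info takes no time and is no camera call; for the wrist camera it gives the pose at the moment of the call.
A pose or a line that the arm cannot do raises ctrl.Unreachable and nothing moves.
- ctrl.sign_off(): hands the job in; it is judged then, once.
The state is a dict: "time": time; "joints": joint angles; "qd": joint speeds; "joint_torque": joint torques, N m; "eef_pos": TCP position; "eef_rot": TCP orientation; "contact_force": force on the tool from outside, world axes, zero at the start; "moment": the same for the moment, N m; "gripper_width": finger opening in m; "gripper_force": force on a finger pad.
Only numpy, scipy, OpenCV 4.12 (cv2) and the standard library are available. Lean on these libraries where they do the work, as an engineer would, in place of code of your own. Each camera call takes 0.05 s, during which the arm holds its last target. There are 200 camera calls.

## Task

The calibration is finished: unload the deadweight tester. Lift its four stacked masses off one at a time, top one first, and before you take the next put each away in its own box, the one whose recess fits it and is lined in the colour of its ring, pin up and flat on the felt. Do not tip a mass over, and leave the pressure meter where it lies.

Things in the scene. Friction and masses are not known exactly. Their poses are not given: they have to be found in the camera images.
- mass_red: Steel mass with a red paint ring on its top and round its side: a disc of 34 mm diameter, 20 mm high, about 0.11 kg, with a centring pin on its top (12 mm wide, 5 mm high) and a hole for such a pin in its underside (15 mm wide, 13 mm deep). At the start it is the top one of the stack. Origin at the centre of its underside, z up along its axis.
- mass_yellow: Steel mass with a yellow paint ring on its top and round its side: a disc of 44 mm diameter, 20 mm high, about 0.21 kg, with a centring pin on its top (12 mm wide, 5 mm high) and a hole for such a pin in its underside (15 mm wide, 13 mm deep). At the start it is second from the top. Origin at the centre of its underside, z up along its axis.
- mass_green: Steel mass with a green paint ring on its top and round its side: a disc of 54 mm diameter, 20 mm high, about 0.33 kg, with a centring pin on its top (12 mm wide, 5 mm high) and a hole for such a pin in its underside (15 mm wide, 13 mm deep). At the start it is third from the top. Origin at the centre of its underside, z up along its axis.
- mass_blue: Steel mass with a blue paint ring on its top and round its side: a disc of 64 mm diameter, 20 mm high, about 0.48 kg, with a centring pin on its top (12 mm wide, 5 mm high) and a hole for such a pin in its underside (15 mm wide, 13 mm deep). At the start it is the bottom one, on the tester's carrier plate. Origin at the centre of its underside, z up along its axis.
- box_red: Low open wooden box, 104 x 104 mm, 16 mm high, fixed to the bench, with a round recess in its middle lined with red felt: the place of the 34 mm mass. The recess floor is 8 mm above the bench, 40 mm wide, and its wall slopes out to 50 mm at the box's top (8 mm deep), so a seated mass stands 12 mm proud. Origin at the centre of its underside on the bench, z up; the recess is over the origin.
- box_yellow: Low open wooden box, 104 x 104 mm, 16 mm high, fixed to the bench, with a round recess in its middle lined with yellow felt: the place of the 44 mm mass. The recess floor is 8 mm above the bench, 50 mm wide, and its wall slopes out to 60 mm at the box's top (8 mm deep), so a seated mass stands 12 mm proud. Origin at the centre of its underside on the bench, z up; the recess is over the origin.
- box_green: Low open wooden box, 104 x 104 mm, 16 mm high, fixed to the bench, with a round recess in its middle lined with green felt: the place of the 54 mm mass. The recess floor is 8 mm above the bench, 60 mm wide, and its wall slopes out to 70 mm at the box's top (8 mm deep), so a seated mass stands 12 mm proud. Origin at the centre of its underside on the bench, z up; the recess is over the origin.
- box_blue: Low open wooden box, 104 x 104 mm, 16 mm high, fixed to the bench, with a round recess in its middle lined with blue felt: the place of the 64 mm mass. The recess floor is 8 mm above the bench, 70 mm wide, and its wall slopes out to 80 mm at the box's top (8 mm deep), so a seated mass stands 12 mm proud. Origin at the centre of its underside on the bench, z up; the recess is over the origin.
- tester: Deadweight tester, fixed: grey housing 110 x 110 x 26 mm (port and knob stick out 15 mm at its -x side) with a round carrier plate, 52 mm wide, its top 40 mm above the bench. The masses stand on it, largest lowest, each centred by a pin (12 mm wide, 5 mm high) of what is under it, so they lift off straight up. Origin on the bench under the middle of the stack; z up.
- pressure_meter: Teal hand-held pressure meter, 210 x 56 x 31 mm, lying loose on the bench behind the work, to be left alone. Origin at the centre of its underside, x along its length.

How it is judged:
By the outcome, as a careful person would: the job done as asked, in the order asked, and still so for the second after the job is handed in, with the robot touching nothing.
It also fails if it takes over 99 s, if anything falls off the work surface, if the arm or the gripper's body presses on something with over 40 N, if the wrist force passes 120 N, or if a joint passes its speed limit or range.

## Working session

There is one attempt and no reset: what is moved stays moved. The work goes in short steps, each a Python script; the robot and the scene stay as the last script left them, time stands still between calls to the robot, and variables do not carry over. Pictures are saved under pics/ and viewed, at most 14 in all, crops included, and the job is handed in when it is done.

```bash
ls; mkdir -p pics
python3 - <<'E'
from plant import ctrl
import cv2
for n in("top","side","wrist"):
    cv2.imwrite(f"pics/{n}0.png",ctrl.capture(n)); print(n,ctrl.camera_info(n))
print(ctrl.tips_ahead,ctrl.get_obs())
E
```

```text
pics
top {'vfov': 51.39046142372602, 'cx': 283.91973846004424, 'cy': 208.1580147034792, 'view': array([[ 0.02739193, -0.99954073, -0.01296191, -0.14101522],
       [ 0.98057962,  0.02434871,  0.19460407, -0.58081156],
       [-0.19419908, -0.01804076,  0.98079623, -0.83968803],
       [ 0.        ,  0.        ,  0.        ,  1.        ]])}
side {'vfov': 50.85812844290771, 'cx': 283.8645561665938, 'cy': 211.76516223190862, 'view': array([[ 0.99631653,  0.08371574, -0.01857527, -0.56591025],
       [-0.02993802,  0.54256592,  0.83947956,  0.03127269],
       [ 0.08035596, -0.83583126,  0.54307368, -1.06781714],
       [ 0.        ,  0.        ,  0.        ,  1.        ]])}
wrist {'vfov': 58.75504070468562, 'cx': 279.6449395523607, 'cy': 213.82591058519102, 'view': array([[-0.30918416,  0.95099864,  0.00259781,  0.62359084],
       [-0.90592819, -0.29369786, -0.3050175 ,  0.03604207],
       [-0.28930826, -0.09666001,  0.9523432 , -0.39266531],
       [ 0.        ,  0.        ,  0.        ,  1.        ]])}
0.011 {'time': 0.15, 'joints': array([-9.98398350e-01,  3.85353292e-01,  6.97108206e-03, -3.01942162e-04,
       -1.19398463e+00, -2.58604175e-01]), 'qd': array([-1.40605461e-04, -4.50223980e-03,  3.54581473e-03,  9.57195974e-05,
        5.61897775e-05,  1.31443902e-04]), 'joint_torque': array([-3.52016441e-04, -3.91053629e+01,  1.87585598e+01,  4.22237054e+00,
        1.23509151e-02, -1.49936477e-04]), 'eef_pos': array([ 0.19279974, -0.59408429,  0.23274664]), 'eef_rot': array([ 4.90654581e-01, -3.10265806e+00, -2.43471949e-03]), 'contact_force': array([ 0.8976279 ,  0.52061119, -0.38312969]), 'moment': array([-0.01131219, -0.02623689,  0.06045451]), 'gripper_force': 0.0, 'gripper_width': 0.0868466604248966}
```

View pics/top0.png

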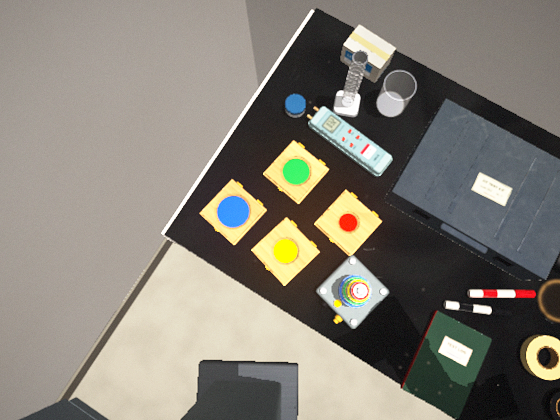

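View pics/side0.png

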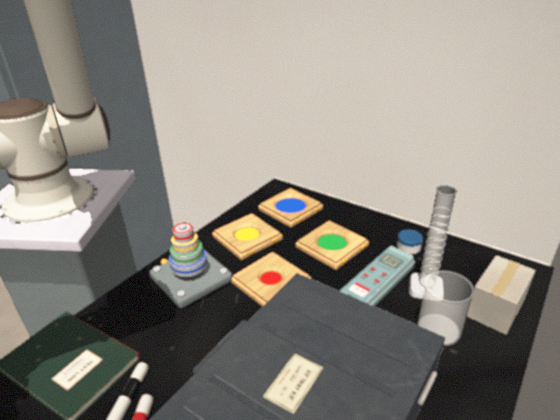

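The top view shows the felts: blue at (233,211), green at (296,171), yellow at (286,251) and red at (348,222). The stack's top is near (361,290). Next I compute felt centroids in both views and zoom in on the stack.

```bash
cat > h.py <<'E'
from plant import ctrl
import cv2, numpy as np
def ray(info,u,v):
    f=210/np.tan(np.radians(info["vfov"])/2); V=info["view"]; R=V[:3,:3]
    d=R.T@np.array([(u-info["cx"])/f,-(v-info["cy"])/f,-1]); return -R.T@V[:3,3],d
def onz(info,u,v,z):
    o,d=ray(info,u,v); return (o+d*(z-o[2])/d[2])[:2]
def proj(info,p):
    f=210/np.tan(np.radians(info["vfov"])/2); c=info["view"]@np.append(p,1)
    return info["cx"]+f*c[0]/-c[2], info["cy"]-f*c[1]/-c[2]
def mask(img,col):
    h=cv2.cvtColor(img,cv2.COLOR_BGR2HSV); H,S,V=cv2.split(h)
    lo,hi={"red":(-6,5),"yellow":(24,34),"green":(45,80),"blue":(98,125)}[col]
    Hh=H.astype(int); Hh[Hh>170]-=180
    return ((Hh>=lo)&(Hh<=hi)&(S>150)&(V>90)).astype(np.uint8)
def blobs(img,col,amin=60):
    n,l,s,c=cv2.connectedComponentsWithStats(mask(img,col))
    return [(c[i],s[i,4],s[i,2:4]) for i in range(1,n) if s[i,4]>amin]
E
python3 - <<'E'
from h import *
for n in("top","side"):
    im=cv2.imread(f"pics/{n}0.png"); I=ctrl.camera_info(n)
    for c in("red","yellow","green","blue"):
        for b in blobs(im,c): print(n,c,b[0].round(1),b[1],b[2],onz(I,*b[0],.008).round(4))
a=cv2.imread("pics/top0.png")[245:335,310:400]; b=cv2.imread("pics/side0.png")[210:310,140:240]
cv2.imwrite("pics/c.png",np.hstack([cv2.resize(a,(400,400),interpolation=2),cv2.resize(b,(400,400),interpolation=2)]))
E
```

```text
top red [347.8 222.1] 235 [17 17] [ 0.5668 -0.2628]
top red [489.8 293. ] 119 [14  9] [ 0.4252 -0.5563]
top red [524.8 293.2] 170 [21  9] [ 0.4267 -0.6283]
top yellow [285.1 250.6] 463 [25 24] [ 0.5021 -0.1298]
top green [295.6 171. ] 511 [26 25] [ 0.6778 -0.1483]
top blue [295.1 103.5] 328 [21 20] [ 0.8368 -0.1437]
top blue [232.7 211.2] 741 [31 31] [ 0.5844 -0.0142]
side red [270.6 277.7] 201 [21 12] [ 0.5658 -0.2592]
side red [139.2 416.3] 87 [14  7] [ 0.4235 -0.54  ]
side yellow [246.5 233.6] 232 [24 12] [ 0.5008 -0.1259]
side green [331.8 242. ] 281 [27 13] [ 0.6771 -0.1445]
side blue [290.3 205.1] 276 [29 13] [ 0.5838 -0.0098]
```

View pics/c.png

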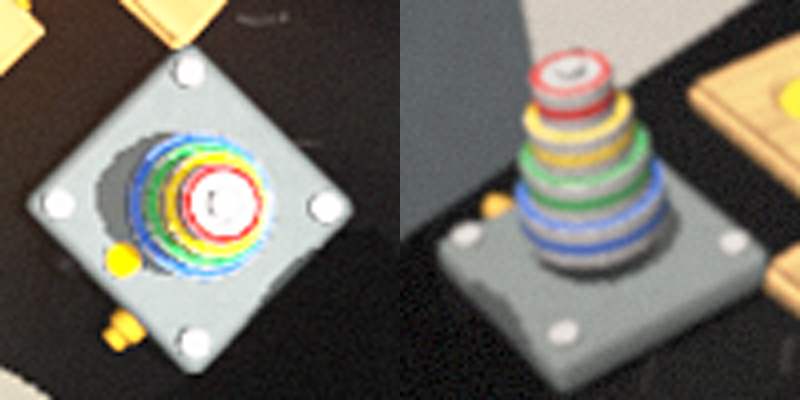

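View pics/wrist0.png

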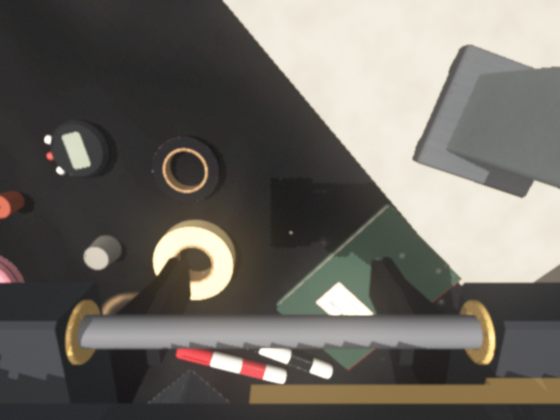

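The crop shows the red ring's centre at about top (359.7,290.9) and side (182.5,228.2). The top and side cameras differ by about 4 mm, so I'll take a wrist view of the whole work area for a third measurement.

```bash
cat >> h.py <<'E'
from scipy.spatial.transform import Rotation as Ro
def rv(th):  # tool down, tool x axis at angle th
    c,s=np.cos(th),np.sin(th); return Ro.from_matrix(np.array([[c,s,0],[s,-c,0],[0,0,-1]])).as_rotvec()
E
python3 - <<'E'
from h import *
T,S=ctrl.camera_info("top"),ctrl.camera_info("side")
print("red top",onz(T,359.7,290.9,.12),onz(S,182.5,228.2,.12),"housing",onz(T,353.3,291.2,.027))
o=ctrl.get_obs(); W=ctrl.camera_info("wrist")
Rt=Ro.from_rotvec(o["eef_rot"]).as_matrix()
C,d=ray(W,W["cx"],W["cy"]); ct,dt=Rt.T@(C-o["eef_pos"]),Rt.T@d
print("cam in tool",ct,dt)
for th in np.radians(np.arange(-180,180,30)):
    R=Ro.from_rotvec(rv(th)).as_matrix(); z=.33
    p=np.array([0,0,z]); c=p+R@ct; dd=R@dt; hit=c+dd*(.05-c[2])/dd[2]
    p[:2]=np.array([.56,-.19])-hit[:2]
    q=ctrl.inverse_kinematics(p,rv(th)); print(round(np.degrees(th)),p.round(3),None if q is None else np.round(q,2))
E
```

```text
red top [ 0.42075555 -0.26987279] [ 0.42202183 -0.27092756] housing [ 0.42098898 -0.27145033]
cam in tool [ 0.08513611  0.00018111 -0.15056779] [-0.30514101  0.00115914  0.95230647]
-180 [ 0.507 -0.191  0.33 ] [-0.06  0.19 -0.03  0.   -1.36 -1.51]
-150 [ 0.515 -0.217  0.33 ] [-0.11  0.22  0.01  0.   -1.36 -0.94]
-120 [ 0.534 -0.236  0.33 ] [-0.14  0.26  0.07  0.   -1.38 -0.38]
-90 [ 0.561 -0.243  0.33 ] [-0.14  0.31  0.14  0.   -1.4   0.14]
-60 [ 0.587 -0.235  0.33 ] [-0.13  0.35  0.2   0.   -1.42  0.65]
-30 [ 0.606 -0.216  0.33 ] [-0.09  0.37  0.23  0.   -1.43  1.14]
0 [ 0.613 -0.189  0.33 ] [-0.05  0.37  0.22  0.   -1.42  1.62]
30 [ 0.605 -0.163  0.33 ] [-0.01  0.34  0.18  0.   -1.41  2.1 ]
60 [ 0.586 -0.144  0.33 ] [ 0.03  0.3   0.12 -0.   -1.39  2.59]
90 [ 0.559 -0.137  0.33 ] None
120 [ 0.533 -0.145  0.33 ] [ 0.03  0.21 -0.    0.   -1.36 -2.65]
150 [ 0.514 -0.164  0.33 ] [-0.01  0.18 -0.03  0.   -1.35 -2.09]
```

Run:
```python
from h import *
ctrl.movep([.534,-.236,.33],rv(np.radians(-120)))
ctrl.sleep(.2)
W=ctrl.camera_info("wrist"); im=ctrl.capture("wrist"); cv2.imwrite("pics/w1.png",im)
import pickle; pickle.dump(W,open("w1.pkl","wb"))
for c in("red","yellow","green","blue"):
    for b in blobs(im,c,300): print(c,b[0].round(1),b[1],b[2],onz(W,*b[0],.008).round(4))
print(ctrl.get_obs()["time"])
```

```text
red [246.6 159.1] 706 [30 30] [ 0.5659 -0.2626]
blue [326.  305.3] 694 [45 21] [ 0.5776 -0.0247]
2.2333
```

View pics/w1.png

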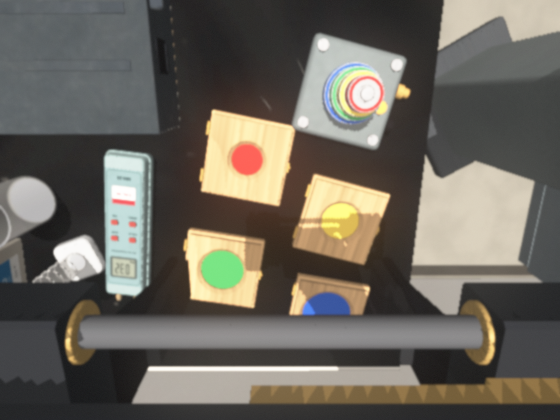

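The wrist view shows the yellow felt at (341,220), green at (222,269.5), red at (247,159), and the stack's top at (367,92). The meter is clear of the work.

Run:
```python
from h import *
import pickle; W=pickle.load(open("w1.pkl","rb"))
print(onz(W,341,220,.008),onz(W,222,269.5,.008),onz(W,367,92,.12))
B=dict(red=[.566,-.2612],yellow=[.5016,-.1282],green=[.6775,-.1467],blue=[.5842,-.0125])
for n,p in list(B.items())+[("stack",[.421,-.2705])]:
  for d in (-180,-150,-120,-90,-60): 
    q=ctrl.inverse_kinematics(p+[.04],rv(np.radians(d))); print(n,d,None if q is None else np.round(q,2))
```

```text
[ 0.49945184 -0.12976733] [ 0.67669228 -0.14800299] [ 0.41994037 -0.2710886 ]
red -180 [-0.17  0.57 -0.22  0.   -0.78 -1.4 ]
red -150 [-0.17  0.57 -0.22  0.   -0.78 -0.87]
red -120 [-0.17  0.57 -0.22  0.   -0.78 -0.35]
red -90 [-0.17  0.57 -0.22  0.   -0.78  0.17]
red -60 [-0.17  0.57 -0.22  0.   -0.78  0.7 ]
yellow -180 [ 0.06  0.44 -0.49  0.   -0.65 -1.63]
yellow -150 [ 0.06  0.44 -0.49  0.   -0.65 -1.11]
yellow -120 [ 0.06  0.44 -0.49  0.   -0.65 -0.59]
yellow -90 [ 0.06  0.44 -0.49  0.   -0.65 -0.06]
yellow -60 [ 0.06  0.44 -0.49  0.   -0.65  0.46]
green -180 [ 0.02  0.67 -0.02  0.   -0.88 -1.59]
green -150 [ 0.02  0.67 -0.02  0.   -0.88 -1.07]
green -120 [ 0.02  0.67 -0.02  0.   -0.88 -0.54]
green -90 [ 0.02  0.67 -0.02  0.   -0.88 -0.02]
green -60 [ 0.02  0.67 -0.02  0.   -0.88  0.5 ]
blue -180 [ 0.26  0.52 -0.32 -0.   -0.73 -1.83]
blue -150 [ 0.26  0.52 -0.32  0.   -0.73 -1.3 ]
blue -120 [ 0.26  0.52 -0.32  0.   -0.73 -0.78]
blue -90 [ 0.26  0.52 -0.32  0.   -0.73 -0.26]
blue -60 [ 0.26  0.52 -0.32  0.   -0.73  0.27]
stack -180 [-0.25  0.41 -0.53  0.   -0.62 -1.32]
stack -150 [-0.25  0.41 -0.53  0.   -0.62 -0.8 ]
stack -120 [-0.25  0.41 -0.53  0.   -0.62 -0.28]
stack -90 [-0.25  0.41 -0.53  0.   -0.62  0.25]
stack -60 [-0.25  0.41 -0.53 -0.   -0.62  0.77]
```

```bash
cat >> h.py <<'E'
B=dict(red=[.566,-.262],yellow=[.5012,-.1285],green=[.6775,-.147],blue=[.5842,-.0125])
ST=np.array([.421,-.2706]); TH=dict(red=-180,yellow=-120,green=-120,blue=-50)
UN=dict(red=.1,yellow=.08,green=.06,blue=.04); G=.0215
def st(t):
    o=ctrl.get_obs(); print(t,"t%.1f"%o["time"],o["eef_pos"].round(4),"w%.4f"%o["gripper_width"],"F",o["contact_force"].round(1),"g%.0f"%o["gripper_force"])
    return o
def pick(n,effort):
    r=rv(np.radians(TH[n])); z=UN[n]+G
    ctrl.movep([*ST,.20],r)
    ctrl.move_straight([*ST,z+.02],feed=.15)
    print("hit",ctrl.move_straight([*ST,z],feed=.05,max_force=6)); st("at")
    ctrl.grasp(effort); st("grasp")
    ctrl.move_straight([*ST,z+.02],feed=.04); st("lift")
    ctrl.move_straight([*ST,.215],feed=.2)
def place(n):
    p=B[n]
    ctrl.move_straight([*p,.16],feed=.25)
    ctrl.move_straight([*p,.008+G+.016],feed=.15); st("above")
    print("hit",ctrl.move_straight([*p,.008+G-.003],feed=.02,max_force=4)); return st("down")
def release(n):
    ctrl.gripper_open(); p=ctrl.get_obs()["eef_pos"]
    ctrl.move_straight([p[0],p[1],.06],feed=.08); ctrl.move_straight([p[0],p[1],.2],feed=.25); st("released")
E
python3 - <<'E'
from h import *
pick("red",20)
cv2.imwrite("pics/s1.png",ctrl.capture("side")[150:330,130:370])
E
python3 -c "
import cv2;a=cv2.imread('pics/s1.png');cv2.imwrite('pics/s1.png',cv2.resize(a,None,fx=3,fy=3))"
```

```text
hit False
at t4.2 [ 0.4209 -0.2707  0.1214] w0.0870 F [-0.7  0.1 -0.2] g0
grasp t5.2 [ 0.421  -0.2706  0.1215] w0.0325 F [ 0.6  0.2 -0.9] g20
lift t5.8 [ 0.4209 -0.2705  0.1416] w0.0317 F [ 1.3 -1.2 -0.6] g20
```

View pics/s1.png

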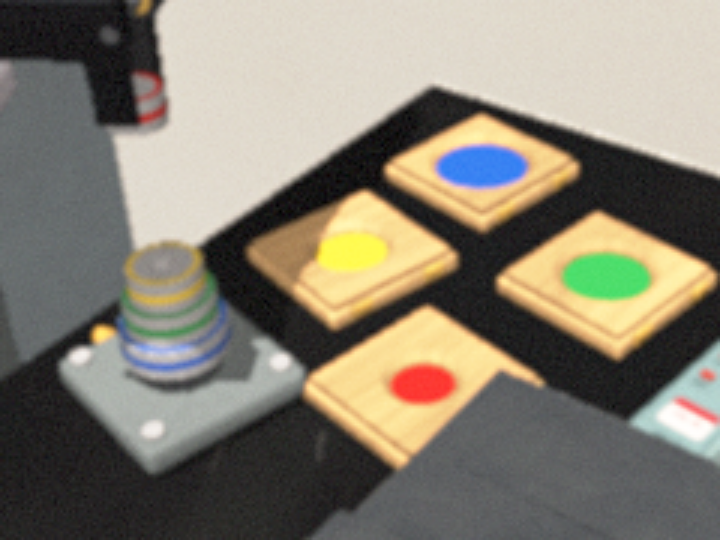

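The side view shows red held, but it looks off-centre relative to the finger and the width reads 31.7 mm instead of 34. I'll check before placing.

Run:
```python
from h import *
o=st("now"); S=ctrl.camera_info("side"); im=ctrl.capture("side"); t=ctrl.capture("top"); T=ctrl.camera_info("top")
p=o["eef_pos"]; b=p-[0,0,G]
outs=[]
for I,m in((S,im),(T,t)):
    print([np.round(proj(I,q),1) for q in (p,b+[0,0,.02],b+[.017,0,.01],b-[.017,0,-.01])])
    u,v=map(int,proj(I,p)); c=cv2.resize(m[v-25:v+25,u-25:u+25],(400,400),interpolation=2); outs.append(c); print("crop origin",u-25,v-25)
cv2.imwrite("pics/chk.png",np.hstack(outs))
```

```text
now t6.4 [ 0.42   -0.27    0.2134] w0.0321 F [-0.3  0.  -1.6] g20
[array([172.8, 179. ]), array([173. , 179.8]), array([184.5, 185.7]), array([163.5, 185.1])]
crop origin 147 153
[array([368.9, 290.9]), array([368.7, 290.9]), array([367.5, 280.5]), array([367.7, 301.5])]
crop origin 343 265
```

View pics/chk.png

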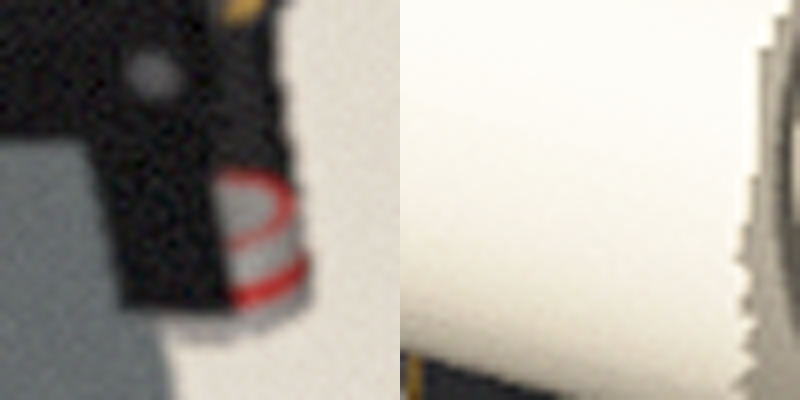

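The projection check puts red centred between the pads, with edges as expected, and upright. I'll place it.

Run:
```python
from h import *
o=place("red")
if o["eef_pos"][2]<.0335: release("red"); ctrl.move_straight([.47,-.2,.28],feed=.3)
m=ctrl.capture("side"); c=m[180:320,140:330]; cv2.imwrite("pics/s2.png",cv2.resize(c,None,fx=4,fy=4,interpolation=2))
```

```text
above t8.2 [ 0.5667 -0.2624  0.0468] w0.0322 F [ 0.5  0.6 -1.1] g20
hit True
down t8.9 [ 0.5658 -0.2619  0.0295] w0.0324 F [-0.8 -0.1  3.7] g20
released t11.3 [ 0.564  -0.2612  0.1985] w0.0870 F [-0.4  0.6 -0.9] g0
```

View pics/s2.png

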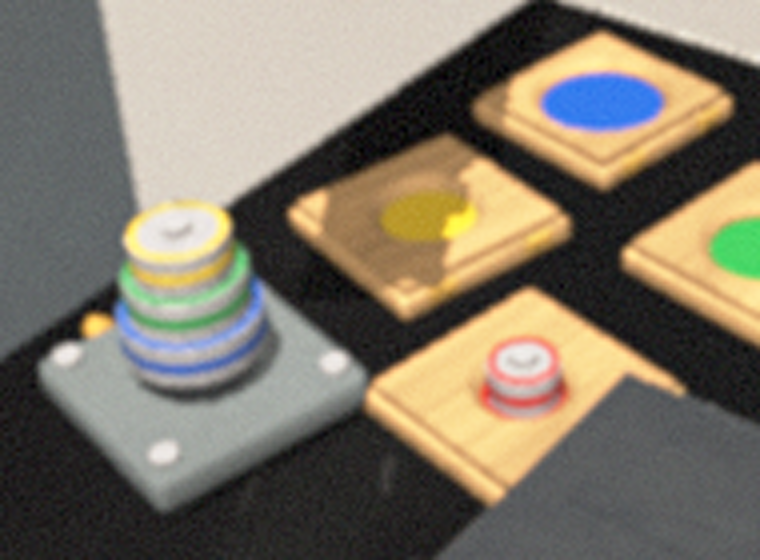

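Red is seated flat in the red box (contact at exactly the expected height) and the stack is undisturbed. Next is yellow.

```bash
cat > go.py <<'E'
from h import *
import sys
n,e=sys.argv[1],float(sys.argv[2])
pick(n,e); o=st("held")
if o["gripper_width"]<UN[n]*0+{"red":.03,"yellow":.039,"green":.049,"blue":.059}[n]: sys.exit("lost")
o=place(n)
if abs(o["eef_pos"][2]-.0295)<.003:
    release(n); ctrl.move_straight([.45,-.2,.28],feed=.3)
m=ctrl.capture("side")[180:320,140:380]; cv2.imwrite(f"pics/after_{n}.png",cv2.resize(m,None,fx=3,fy=3,interpolation=2))
E
python3 go.py yellow 22
```

```text
hit False
at t14.3 [ 0.421  -0.2706  0.1013] w0.0863 F [-0.4  0.4 -0.3] g0
grasp t15.1 [ 0.4212 -0.2707  0.1016] w0.0420 F [ 0.6  0.1 -1. ] g22
lift t15.7 [ 0.4208 -0.2705  0.1216] w0.0427 F [ 0.2 -0.8 -2.3] g22
held t16.4 [ 0.4201 -0.2701  0.2137] w0.0426 F [-0.1  0.4 -2.6] g22
above t18.1 [ 0.502  -0.1289  0.0465] w0.0424 F [ 0.4 -0.6 -2.8] g22
hit True
down t18.9 [ 0.5011 -0.1285  0.0296] w0.0425 F [ 0.5 -0.6  4.1] g22
released t21.1 [ 0.4988 -0.1282  0.1984] w0.0869 F [-0.4 -0.9 -1.1] g0
```

View pics/after_yellow.png

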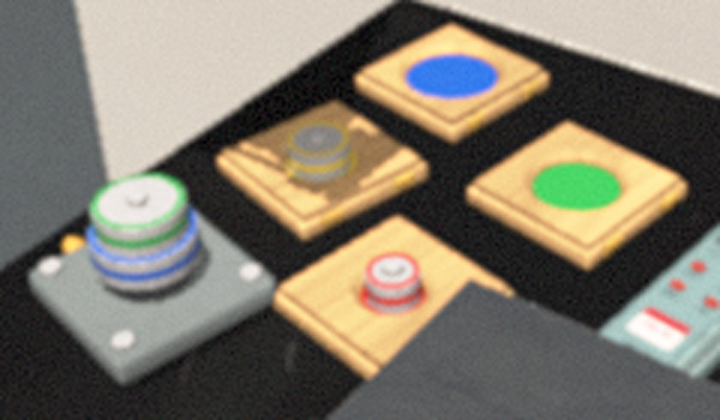

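Yellow is seated in its box, and green and blue still stand straight on the tester. Next is green.

```bash
python3 go.py green 28
```

```text
hit False
at t23.6 [ 0.4209 -0.2707  0.0812] w0.0869 F [ 0.  -0.2  1.2] g0
grasp t24.3 [ 0.4214 -0.2707  0.0816] w0.0534 F [ 0.3 -1.4  0.1] g28
lift t24.9 [ 0.4208 -0.2705  0.1015] w0.0533 F [ 0.   0.1 -4.5] g28
held t25.6 [ 0.4199 -0.27    0.2136] w0.0534 F [-0.5  0.4 -4. ] g28
above t27.9 [ 0.6785 -0.1473  0.047 ] w0.0532 F [ 0.8  0.6 -3. ] g28
hit True
down t28.6 [ 0.6773 -0.147   0.0296] w0.0537 F [-0.1  0.9  5.4] g28
released t30.7 [ 0.6735 -0.146   0.1986] w0.0867 F [-0.4 -0.1 -0.9] g0
```

View pics/after_green.png

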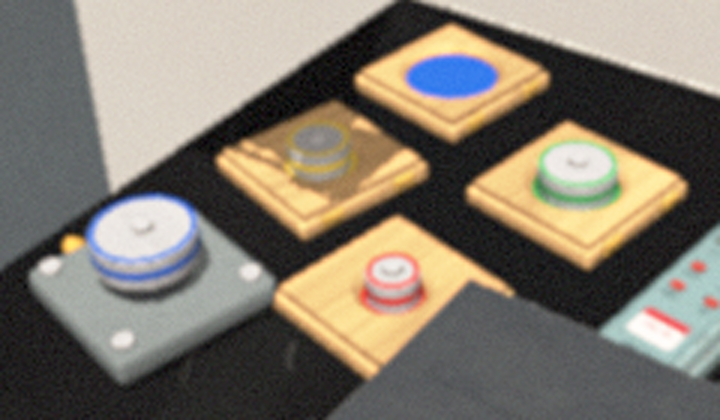

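Green is seated, and only blue is left on the plate.

```bash
python3 go.py blue 38; python3 -c "
from h import *
t=ctrl.capture('top')[80:340,180:420];cv2.imwrite('pics/t9.png',np.hstack([cv2.resize(t,(443,480)),cv2.resize(cv2.imread('pics/after_blue.png'),(355,480))]))"
```

```text
hit False
at t34.5 [ 0.4209 -0.2706  0.0613] w0.0873 F [ 0.1 -0.1  0.4] g0
grasp t35.0 [ 0.4214 -0.2706  0.0617] w0.0625 F [1.7 1.1 0.8] g38
lift t35.7 [ 0.4206 -0.2705  0.0815] w0.0621 F [ 0.  -0.1 -4.6] g38
held t36.5 [ 0.4198 -0.27    0.2135] w0.0625 F [ 0.1 -0.2 -4.4] g38
above t38.8 [ 0.5852 -0.0126  0.0466] w0.0622 F [ 0.9 -0.5 -4.3] g38
hit True
down t39.6 [ 0.584  -0.0125  0.0297] w0.0625 F [-0.3  0.4  5.6] g38
released t41.6 [ 0.581  -0.0127  0.1985] w0.0870 F [-0.4 -0.  -0.4] g0
```

View pics/t9.png

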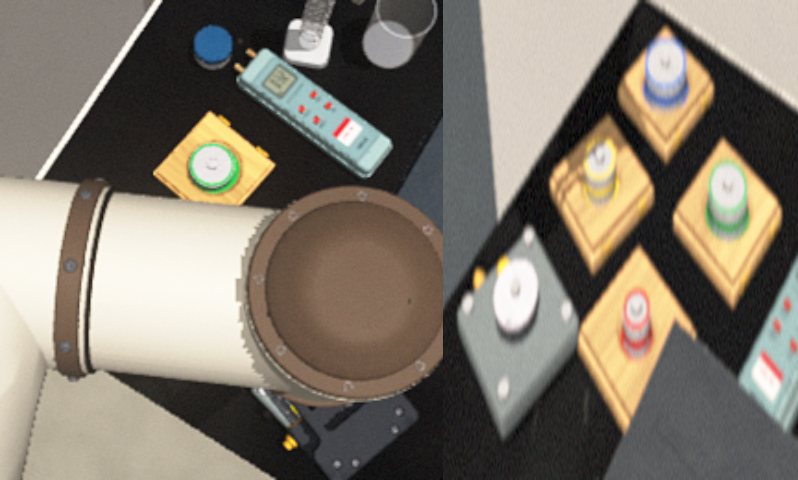

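All four masses sit upright in their boxes, the tester's plate is empty and the meter hasn't moved, so I'm handing in.

```bash
python3 -c "
from plant import ctrl
ctrl.sleep(.3); print(ctrl.sign_off())"
```

```text
the job is handed in; nothing more can be done
None
```

The tester is unloaded and the job handed in at about 42 s: all four masses were taken top first, each seated pin up in its own box, and the pressure meter was left untouched.

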